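# Top up the lid magazine

## Robot

A 6-joint arm with a two-finger parallel gripper is mounted at the origin on the work surface. World frame = base frame: x ahead of the robot, y to its left, z up, the work surface at z = 0. Lengths are in m, angles in rad, forces in N, time in s.
With the tool pointing down it reaches from about 0.3 to 0.875 m from the base axis. Payload 6.4 kg.
Tool frame: the origin (TCP) lies midway between the tips of the shut fingers; the grasp point (between the pads) lies 19 mm behind it; z points along the fingers, y is the line along which they close (so a half turn about z gives the same grasp; the last joint's range is limited). The gripper opens to 85 mm and grips with 20 to 120 N. Pads are 22 mm wide; open, the fingers measure 114 mm over their backs; the gripper's body (76 mm by 85 mm) begins 54 mm behind the grasp point. The pads swing forward as they close: fully open they stand 13 mm farther back than shut.
Start: joints at [-1.346, 0.181, 1.607, -0, 1.354, -0.206], TCP at [0.24, -0.522, 0.193] pointing down, gripper open.
Joint ranges: [-2.99, 2.99], [-0.89, 2.07], [0.3, 2.58], [-1.14, 4.28], [0, 2.63], [-3.12, 3.12]. Speed limits (rad/s): [2.57, 2.57, 3.01, 3.14, 3.14, 3.14].

## Interface

Orientations are given as a unit quaternion [w, x, y, z].
In Python, from bench import * gives the robot as it stands.
- The arm moves only by the tool play_rows, never from a script. Its argument "plan" is a list of rows, each a list of 3 entries, a list of its own where there are three numbers: the finger opening in mm, from 0 to 85.4, then the shift along the tool's x, y, z normalised to -1 to 1, where 1 is 40 cm, then the turn about the tool's z normalised to -1 to 1, where 1 is pi rad. A call has 1 to 10 rows; each row is the pose to reach, as a shift and turn from the pose commanded when the call began, along the tool's axes at that moment, turning the shorter way round; what a row does not reach only later rows make up. A row lasts 1/10 s, in which the tool goes at most 50 mm and 8.59 degrees, less where a joint would pass 70% of its speed; a pose out of reach is approached as far as the arm can. A call with a number of a shift or a turn outside -1 to 1 is refused whole. A call with a gripper value outside its range is refused whole. The fingers move at their own pace and stop on an object; the grip force is fixed at half the most. Time passes only in rows, so rows that repeat a pose let the fingers close. It gives the time, the measured TCP pose, the force, the opening and the grip force at its end, in the units of the state.
- get_obs(): the state, without advancing time (a new reading comes with each control period).
- camera(name): name is "scene" or "top"; returns a dict with "image" (384x512x3 uint8, red, green, blue), "range_z" (384x512 float32, m along the optical axis (not along the pixel's ray), 0 where there is no reading), "intrinsics" (3x3 intrinsics, pixels), "rvec" (rotation vector, rad) and "tvec" (3), from world to camera coordinates, as OpenCV has them. Camera axes: x right, y down, z forward; pixel columns grow to the right and rows downward; lengths in m; the calibration is good to about 2 mm. A picture is of the moment at which its call begins.
- hand_in(): hands the job in; it is judged then, once.
Trained networks look in a picture, given as the dict that the camera call returned (one of the last four; its "shot" number tells which), for a name from the list of things; names that differ only in an ending like _2 or _b are one class to them, and where a whole thing is asked for, a point or a joint stands for the part that bears it (a point fixed in the world has none). Each returns a list of dicts, best first, with "conf" (0 to 1); they miss things now and then, are a little off and sometimes report something else, mostly with a low value. They report only what shows in the picture. A call takes as long as a camera call. They do not tell look-alikes from the thing itself.
- search_frame(picture, label): "rect" ([centre column, centre row, width, height] in pixels, round what is visible of it).
- masks_of(picture, label): "mask" (384x512 bool, what is visible of it) and "rect" ([centre column, centre row, width, height] in pixels, round what is visible of it).
The state is a dict: "time_s": time; "q": joint angles; "dq": joint speeds; "joint_efforts": joint torques, N m; "eef_pos": TCP position; "eef_rot": TCP orientation; "wrist_force": force on the tool from outside, world axes, zero at the start; "torque": the same for the moment, N m; "opening": opening from 0.0 (shut) to 1.0 (fully open); "grasp_force": force on a finger pad.
Only numpy, scipy, OpenCV 4.12 (cv2) and the standard library are available. Lean on these libraries where they do the work, as an engineer would, in place of code of your own. Each camera call takes 0.05 s, during which the arm holds its last target. There are 200 camera calls.

## Task

Top up the lid magazine on the bench: from the sloped bin take the one lid that has the same width and height as the lid already lying in the magazine, and lay it top side up on the magazine's open end. Then slide it in under the lips, pushing the first lid ahead of it, until the first lid is fully home against the end stop and the new lid touches it. Leave the other two lids in their bin compartments and the jars where they stand.

Things in the scene. Friction and masses are not known exactly. Their poses are not given: they have to be found in the camera images.
- bin: White plastic tray, 150 (x) by 361 (y) mm, on a fixed low stand; 63 mm high. Three compartments side by side along y, centred at y = -119, 0, +119 mm, each 115 mm wide, 142 deep. It slopes 0.21 rad about y, rising towards +x; the low edge at -x faces the robot. Origin: on the bench under the tray's centre, z up.
- bin_floor (a point): Centre of the sloping tray floor's upper face, 28 mm above bin's origin. z here is the bin's upright z, not the floor's normal. The floor rises 0.213 mm per mm along +x. Above the floor stand dividers, side and back walls 18 mm, front lip 10 mm; all 4 mm thick
- magazine: Fixed aluminium rail, 199 mm long (x), 85 wide. Origin: on the bench under its middle, z up, x towards the end stop. Flat floor 20 mm above the bench. Open apron from x = -100 to -25 mm; guide walls 19 mm high flare outward from x = -25 back to -41. Lipped channel from x = -25 to +87. Two 53 mm lids fit in a row: fully home, their centres are at x = +60.5 and +7.5 mm
- rail_mouth (a point): Mid-width floor point where the channel begins (magazine x = -25 mm); axes as the magazine's. The channel is 57 mm wide inside, walls 10 mm thick. Over its sides run two lips, underside 19 mm and top 23 mm above the floor; between them a 37 mm wide slot stays open all along, where lids are seen and a shut gripper can reach
- rail_floor (a point): Point on the floor surface of the magazine, mid-width, in the middle of the open apron (magazine x = -62.5 mm); axes as the magazine's.
- rail_stop (a point): Mid-width floor point at the face of the dark steel end stop (magazine x = +87 mm); axes as the magazine's. The stop stands 24 mm above the floor and is 12 mm thick
- lid_wide: Black knurled screw lid, 53 mm across, 16 mm high, about 16 g, lying top up on the sloping floor of one of the bin's compartments (any of the three). Origin: centre of its underside; z out of its top. This is the lid that matches the one in the magazine.
- lid_tall: Black screw lid, 53 mm across but 28 mm high (too high for the magazine), in another bin compartment. Origin: centre of its underside; z out of its top.
- lid_small: Black screw lid, 38 mm across, 16 mm high (too small), in another bin compartment. Origin: centre of its underside; z out of its top.
- lid_in_rail: Black knurled screw lid, 53 mm across, 16 mm high, already lying loose in the magazine's channel, under the lips, 5 to 35 mm short of the end stop. Origin: centre of its underside; z out of its top.
- jar_a: Filled jar with black cap standing on the bench beyond the work, 68 mm across, 95 mm high. Origin: centre of its underside.
- jar_b: Filled jar like jar_a, 68 mm across, 95 mm high. Origin: centre of its underside.
- jar_empty: Empty open glass, 68 mm across, 85 mm high, standing on the bench. Origin: centre of its underside.
There are look-alikes about, which are no part of the job. What is shaped like the lid_wide but purple is not meant.

How it is judged:
By the outcome, as a careful person would: the job done as asked, in the order asked, and still so for the second after the job is handed in, with the robot touching nothing.
It also fails if it takes over 48 s, if anything falls off the work surface, if the arm or the gripper's body presses on something with over 40 N, if the wrist force passes 120 N, or if a joint passes its speed limit or range.

## Working session

There is one attempt and no reset: what is moved stays moved. The work goes in short steps, Python scripts to look and compute and a tool call to move; the robot and the scene stay as the last step left them, time stands still between calls to the robot, and variables do not carry over. Pictures are saved under pics/ and viewed, at most 10 in all, crops included, and the job is handed in when it is done.

Besides the shell and the picture viewer there is one more tool, called after "Request:" as name([rows], argument=value, ...), one row to a line, values as JSON. play_rows: Moves the arm, as the interface text tells. Its arguments: {"type":"object","properties":{"plan":{"type":"array","items":{"type":"array"}}},"required":["plan"]}

```bash
mkdir -p pics; cat > h.py <<'E'
from bench import *
import numpy as np, cv2
def cloud(p):
    z=p["range_z"]; K=np.array(p["intrinsics"]); R=cv2.Rodrigues(np.array(p["rvec"],float))[0]; t=np.array(p["tvec"],float).ravel()
    v,u=np.mgrid[:z.shape[0],:z.shape[1]]
    c=np.stack([(u-K[0,2])/K[0,0]*z,(v-K[1,2])/K[1,1]*z,z],-1)
    w=(c-t)@R; w[z<=0]=np.nan
    return w
E
python3 - <<'E'
from h import *
ims=[]
o=get_obs();print({k:np.round(v,3) for k,v in o.items()})
for n in("top","scene"):
    p=camera(n);w=cloud(p)
    cv2.imwrite(f"pics/{n}0.png",p["image"][...,::-1])
    np.savez(f"{n}0.npz",w=w,im=p["image"])
    for l in("lid_wide","lid_tall","lid_small","lid_in_rail","bin","magazine"):
        for d in masks_of(p,l)[:5]:
            q=w[d["mask"]];q=q[~np.isnan(q[:,0])]
            print(n,l,round(d["conf"],2),np.round(d["rect"]),np.round(np.median(q,0),3) if len(q) else '',np.round(np.percentile(q,[2,98],axis=0),3).tolist() if len(q) else '')
E
```

```text
{'time_s': np.float64(0.0), 'q': array([-1.346,  0.182,  1.608,  0.   ,  1.354, -0.206]), 'dq': array([ 0.   , -0.   , -0.   , -0.001, -0.   , -0.001]), 'joint_efforts': array([-2.0000e-03, -4.4488e+01, -3.5134e+01, -0.0000e+00,  9.0000e-03,
        0.0000e+00]), 'eef_pos': array([ 0.24 , -0.522,  0.192]), 'eef_rot': array([-0.001,  0.977,  0.214,  0.   ]), 'wrist_force': array([-0.512, -0.118, -0.321]), 'torque': array([0.036, 0.007, 0.014]), 'grasp_force': np.float64(0.0), 'opening': np.float64(1.003)}
top lid_wide 0.83 [281. 219.  26.  22.] [ 0.539 -0.084  0.039] [[0.517, -0.106, 0.032], [0.56, -0.061, 0.046]]
top lid_wide 0.8 [303. 276.  24.  23.] [ 0.4   -0.144  0.014] [[0.378, -0.166, 0.01], [0.42, -0.122, 0.019]]
top lid_wide 0.66 [222. 203.  18.  14.] [0.578 0.07  0.014] [[0.555, 0.047, 0.001], [0.602, 0.093, 0.018]]
top lid_wide 0.22 [162. 187.  17.  23.] [0.619 0.217 0.034] [[0.596, 0.198, 0.021], [0.644, 0.236, 0.04]]
top lid_tall 0.44 [328. 208.  18.  15.] [ 0.566 -0.194  0.04 ] [[0.55, -0.212, 0.03], [0.583, -0.178, 0.045]]
top lid_small 0.51 [167. 198.  55.  85.] [0.565
[... 1125 characters left out ...]
2, 0.032], [0.619, -0.297, 0.059]]
scene lid_small 0.73 [299. 150.  83.  39.] [0.579 0.189 0.025] [[0.482, 0.142, 0.004], [0.674, 0.256, 0.047]]
scene lid_small 0.64 [200. 246.  18.  16.] [ 0.57  -0.198  0.041] [[0.549, -0.213, 0.028], [0.584, -0.179, 0.046]]
scene lid_in_rail 0.66 [317. 150.  15.  10.] [0.617 0.222 0.037] [[0.596, 0.205, 0.034], [0.641, 0.238, 0.04]]
scene bin 0.96 [194. 259. 142. 150.] [ 0.591 -0.225  0.034] [[0.482, -0.374, 0.014], [0.682, -0.019, 0.062]]
scene magazine 0.9 [302. 151.  81.  38.] [0.583 0.19  0.026] [[0.483, 0.144, 0.003], [0.674, 0.262, 0.047]]
scene magazine 0.3 [199. 246.  15.  17.] [ 0.569 -0.198  0.041] [[0.549, -0.213, 0.027], [0.583, -0.171, 0.046]]
```

```bash
python3 - <<'E'
import cv2
im=cv2.imread("pics/top0.png")[140:300,130:400]
cv2.imwrite("pics/top0c.png",cv2.resize(im,None,fx=2.9,fy=2.9,interpolation=cv2.INTER_CUBIC))
E
```

```text
(no output)
```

View pics/top0c.png

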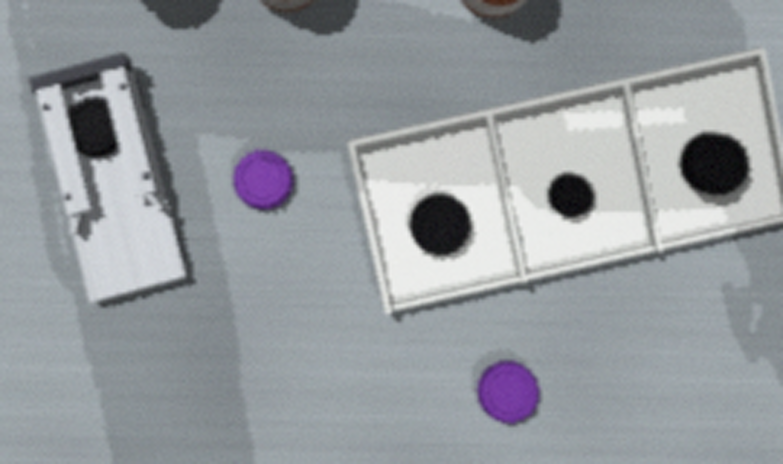

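View pics/scene0.png

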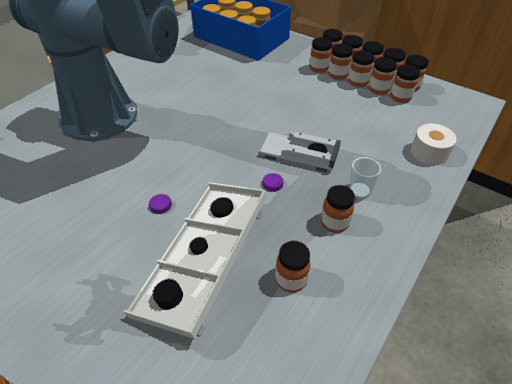

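The black lids are at top-image full-frame pixels (281,219), (328,208) and (377,197), one per bin compartment. The purple look-alikes at (222,203) and (303,276) are on the bench. Going by the enlarged crop, (281,219) is the wide 16 mm lid, (328,208) the small one and (377,197) the tall one. I'll check heights and fit poses next.

```bash
cat > m.py <<'E'
from h import *
def rect(q):
    (c,s,a)=cv2.minAreaRect(q[:,:2].astype(np.float32)*1000); return np.round(c,1),np.round(s,1),round(a,2)
def fin(q): return q[~np.isnan(q[:,0])]
for n in("top","scene"):
    d=np.load(n+"0.npz");w=d["w"];im=d["im"].astype(int)
    x,y,z=w[...,0],w[...,1],w[...,2]
    B=(x>.46)&(x<.70)&(y<0)&(y>-.4)
    q=fin(w[B&(z>.012)]) ; print(n,"bin",rect(q))
    dark=im.sum(-1)<110
    fl=fin(w[B&(im.min(-1)>150)&(z>.008)&(z<.05)])
    # robust plane
    A=np.c_[fl[:,:2],np.ones(len(fl))];k=np.ones(len(fl),bool)
    for _ in range(12):
        co=np.linalg.lstsq(A[k],fl[k,2],rcond=None)[0];r=fl[:,2]-A@co;k=abs(r)<max(.002,np.std(r[k])*1.2)
    print(" plane",np.round(co,4),"slope dir deg",np.degrees(np.arctan2(co[1],co[0])).round(2),np.hypot(co[0],co[1]).round(3),k.sum())
    lab,L=cv2.connectedComponents((B&dark).astype(np.uint8))
    for i in range(1,lab):
        m=L==i
        if m.sum()<60: continue
        q=fin(w[m]);h=q[:,2]-np.c_[q[:,:2],np.ones(len(q))]@co
        t=q[h>np.percentile(h,90)-.004]
        (c,rd)=cv2.minEnclosingCircle(t[:,:2].astype(np.float32)*1000)
        print(" lid px",np.round(np.argwhere(m).mean(0)[::-1]),"h",np.percentile(h,[50,90]).round(4),"med",np.median(t,0).round(4),"mid",((t.max(0)+t.min(0))/2).round(4),"circ",np.round(c,1),round(rd,1))
    M=(x>.46)&(x<.7)&(y>.12)&(y<.29)
    for lo,hi in((.015,.025),(.038,.0475),(.012,.06)):
        q=fin(w[M&(z>lo)&(z<hi)]);print(" mag",lo,rect(q),np.median(q[:,2]).round(4),len(q))
    q=fin(w[M&dark&(z>.03)&(z<.040)]);print(" rail lid",rect(q),np.median(q,0).round(4))
E
python3 m.py
```

```text
top bin (array([ 580.1, -196.6]), array([151.3, 362.5]), 13.79)
 plane [ 0.2079  0.0503 -0.0841] slope dir deg 13.59 0.214 4092
 lid px [376. 196.] h [0.0275 0.0302] med [ 0.5925 -0.3152  0.0514] mid [ 0.5919 -0.3146  0.0523] circ [ 591.9 -314.2] 24.6
 lid px [326. 207.] h [0.0158 0.018 ] med [ 0.5649 -0.1942  0.0403] mid [ 0.5651 -0.1935  0.0409] circ [ 565.  -193.9] 17.1
 lid px [281. 217.] h [0.0158 0.0184] med [ 0.5385 -0.0815  0.0405] mid [ 0.5385 -0.0826  0.0417] circ [538.5 -82.5] 23.5
 mag 0.015 (array([574. , 202.1]), array([195.3,  86. ]), 15.73) 0.0189 1429
 mag 0.038 (array([605.2, 209.8]), array([140.8,  84.9]), 18.16) 0.0421 913
 mag 0.012 (array([575.9, 203.1]), array([199.3,  86.3]), 16.14) 0.0218 2762
 rail lid (array([627.4, 221.1]), array([66.8, 30.9]), 15.26) [0.6168 0.2184 0.0339]
scene bin (array([ 577.7, -195.6]), array([152. , 363.3]), 13.79)
 plane [ 0.206   0.0516 -0.0796] slope dir deg 14.05 0.212 4953
 lid px [221. 207.] h [0.0147 0.0166] med [ 0.5392 -0.0857  0.0424] mid [ 0.539  -0.0863  0.0425] circ [539.7 -86.1] 24.9
 lid px [198. 246.] h [0.0148 0.0169] med [ 0.566  -0.1975  0.0424] mid [ 0.5674 -0.1969  0.0431] circ [ 566.6 -196.9] 17.0
 lid px [167. 294.] h [0.0269 0.0289] med [ 0.5941 -0.3182  0.0541] mid [ 0.5933 -0.3181  0.0545] circ [ 594.1 -318.2] 24.7
 mag 0.015 (array([573.6, 202.2]), array([199.7,  90.2]), 15.67) 0.0215 876
 mag 0.038 (array([602.3, 211. ]), array([139.6,  87.7]), 15.97) 0.0445 723
 mag 0.012 (array([573.7, 202.3]), array([199.9,  90.2]), 15.67) 0.0292 2040
 rail lid (array([640.4, 214.9]), array([38.3, 88.4]), 79.57) [0.6181 0.2223 0.0371]
```

Request:
play_rows([
  [66,[1,-0.68,0.18],0.061],
  [66,[1,-0.68,0.18],0.061],
  [66,[1,-0.68,0.18],0.061],
  [66,[1,-0.68,0.18],0.061],
  [66,[1,-0.68,0.18],0.061],
  [66,[1,-0.68,0.18],0.061],
  [66,[1,-0.68,0.18],0.061],
  [66,[1,-0.68,0.18],0.061],
  [66,[1,-0.68,0.18],0.061],
  [66,[1,-0.68,0.18],0.061],
])

```text
time_s: 1.7
eef_pos: [0.4909, -0.1057, 0.1213]
eef_rot: [-0.0, 0.993, 0.12, 0.0]
wrist_force: [0.7, -0.3, 0.1]
opening: 0.77
grasp_force: 0.0
```

```bash
cat > go.py <<'E'
import sys
from h import *
# target x y z yaw(deg of tool x); prints normalised shift/turn from measured pose
def go(T,yaw):
    o=get_obs();w,x,y,z=o["eef_rot"];p=np.array(o["eef_pos"])
    from scipy.spatial.transform import Rotation as Ro
    R=Ro.from_quat([x,y,z,w]).as_matrix()
    a=np.degrees(np.arctan2(R[1,0],R[0,0]))
    print("t",round(float(o["time_s"]),2),"p",p.round(4),"yaw",a.round(2),"tilt",R[:,2].round(4),"F",np.round(o["wrist_force"],1),"open",round(float(o["opening"])*85.4,1),"grip",round(float(o["grasp_force"]),1))
    print("shift",(R.T@(np.array(T)-p)/.4).round(4),"turn",((a-yaw)/180).round(4))
if __name__=="__main__":
    v=list(map(float,sys.argv[1:]));go(v[:3],v[3])
E
python3 go.py .5406 -.0839 .028 13.8
```

```text
t 1.7 p [ 0.4909 -0.1057  0.1213] yaw 13.77 tilt [ 5.e-04  1.e-04 -1.e+00] F [ 0.7 -0.3  0.1] open 65.7 grip 0.0
shift [ 0.1334 -0.0235  0.2332] turn -0.0002
```

Request:
play_rows([
  [66,[0.134,-0.024,0.05],0],
  [66,[0.134,-0.024,0.1],0],
  [66,[0.134,-0.024,0.15],0],
  [66,[0.134,-0.024,0.15],0],
  [66,[0.134,-0.024,0.15],0],
])

```text
time_s: 2.2
eef_pos: [0.5395, -0.0863, 0.0614]
eef_rot: [-0.0, 0.993, 0.119, -0.0]
wrist_force: [-1.2, 0.3, 0.7]
opening: 0.771
grasp_force: 0.0
```

```bash
python3 - <<'E'
from h import *
from go import go
go([.5406,-.0839,.028],13.8)
p=camera("scene"); cv2.imwrite("pics/s1.png",cv2.resize(p["image"][140:290,130:330,::-1],None,fx=4,fy=4,interpolation=cv2.INTER_CUBIC))
E
```

```text
t 2.2 p [ 0.5395 -0.0863  0.0614] yaw 13.7 tilt [-9.e-04  3.e-04 -1.e+00] F [-1.2  0.3  0.7] open 65.9 grip 0.0
shift [ 0.0041 -0.005   0.0836] turn -0.0006
```

View pics/s1.png

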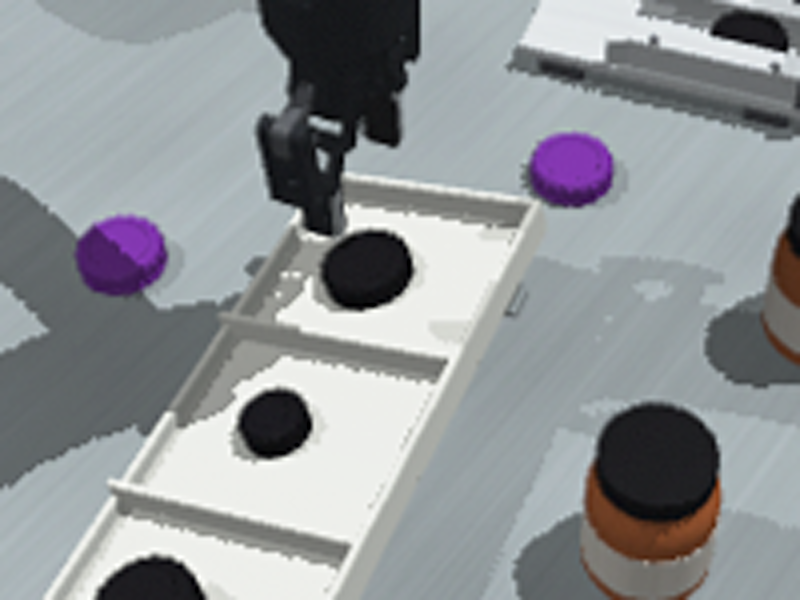

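The gripper hangs over the left compartment. The near fingertip is at about crop (322,232) and the wide lid at crop (367,270). I'll measure the fingertip from depth.

```bash
python3 - <<'E'
from h import *
for n in("scene","top"):
    p=camera(n);w=cloud(p);v,u=np.mgrid[:384,:512]
    m=(abs(w[...,0]-.54)<.06)&(abs(w[...,1]+.084)<.065)&(w[...,2]>.052)&(w[...,2]<.1)
    q=w[m];ax=np.array([np.cos(.2408),np.sin(.2408)]);d=q[:,:2]-[.5406,-.0839]
    a=d@ax;b=d@[-ax[1],ax[0]]
    for s in(b<0,b>0):
        if s.sum()<5: continue
        zz=q[s,2];lo=s&(q[:,2]<np.percentile(zz,3)+.012)
        print(n,s.sum(),"zmin",np.percentile(zz,[0,3,10]).round(4),"x",np.percentile(a[lo],[3,50,97]).round(4),"y",np.percentile(b[lo],[3,50,97]).round(4))
E
```

```text
scene 16 zmin [0.052  0.0521 0.0522] x [0.0252 0.0374 0.0462] y [-0.0611 -0.0592 -0.0563]
```

```bash
python3 - <<'E'
from h import *
p=camera("scene");w=cloud(p)
for u,v in((210,196),(208,190),(199,178),(215,180),(227,172),(205,165),(221,207)): print((u,v),p["range_z"][v,u],w[v,u].round(3))
E
```

```text
(210, 196) 0.8282721 [ 0.555 -0.132  0.126]
(208, 190) 0.7896605 [ 0.566 -0.145  0.163]
(199, 178) 0.76636994 [ 0.553 -0.153  0.196]
(215, 180) 0.8071403 [ 0.56  -0.117  0.164]
(227, 172) 0.8831289 [ 0.537 -0.053  0.121]
(205, 165) 0.76403344 [ 0.553 -0.133  0.214]
(221, 207) 0.9168297 [ 0.544 -0.091  0.043]
```

```bash
python3 - <<'E'
from h import *
from go import go
go([.5406,-.0839,.028],13.8)
o=get_obs();print(np.round(o["q"],3))
for n in("scene","top"):
    p=camera(n);w=cloud(p)
    m=(abs(w[...,0]-.54)<.07)&(abs(w[...,1]+.09)<.08)&(w[...,2]>.06)&(w[...,2]<.16)
    q=w[m];i=np.argsort(q[:,2])[:200:12];print(n,len(q));print(np.c_[q[i],np.argwhere(m)[i][:,::-1]].round(3))
E
```

```text
t 2.4 p [ 0.5407 -0.087   0.0629] yaw 13.67 tilt [ 2.4e-03 -9.0e-04 -1.0e+00] F [ 0.8 -0.8  0.4] open 66.1 grip 0.0
shift [ 0.0015 -0.0076  0.0873] turn -0.0007
[-0.376  0.274  1.782  0.     1.083  0.956]
scene 312
[[ 6.09e-01 -2.20e-02  6.10e-02  2.62e+02  1.96e+02]
 [ 6.05e-01 -1.90e-02  6.20e-02  2.61e+02  1.94e+02]
 [ 5.26e-01 -5.40e-02  1.09e-01  2.23e+02  1.74e+02]
 [ 5.41e-01 -4.80e-02  1.13e-01  2.30e+02  1.74e+02]
 [ 5.59e-01 -1.22e-01  1.16e-01  2.15e+02  1.97e+02]
 [ 5.47e-01 -1.32e-01  1.18e-01  2.07e+02  1.97e+02]
 [ 5.56e-01 -1.24e-01  1.20e-01  2.13e+02  1.96e+02]
 [ 5.55e-01 -1.23e-01  1.21e-01  2.13e+02  1.95e+02]
 [ 5.33e-01 -5.50e-02  1.23e-01  2.25e+02  1.71e+02]
 [ 5.58e-01 -1.19e-01  1.25e-01  2.15e+02  1.93e+02]
 [ 5.43e-01 -1.34e-01  1.26e-01  2.05e+02  1.94e+02]
 [ 5.29e-01 -5.70e-02  1.29e-01  2.23e+02  1.69e+02]
 [ 5.51e-01 -1.32e-01  1.30e-01  2.08e+02  1.94e+02]
 [ 5.57e-01 -1.23e-01  1.32e-01  2.13e+02  1.92e+02]
 [ 5.58e-01 -1.31e-01  1.33e-01  2.11e+02  1.94e+02]
 [ 5.34e-01 -5.40e-02  1.36e-01  2.25e+02  1.67e+02]
 [ 5.57e-01 -1.30e-01  1.38e-01  2.11e+02  1.92e+02]]
top 22
[[ 6.09e-01 -2.10e-02  6.00e-02  2.57e+02  1.87e+02]
 [ 5.27e-01 -5.00e-02  1.56e-01  2.70e+02  2.18e+02]]
```

```bash
python3 - <<'E'
from h import *
from go import go
p=camera("scene");w=cloud(p)
P=np.array([[.5484,-.119,z] for z in(.06,.07,.08,.09,.1,.11)]+[[.533,-.055,z] for z in(.06,.07,.08,.09,.1,.11)])
print(cv2.projectPoints(P,np.array(p["rvec"],float),np.array(p["tvec"],float),np.array(p["intrinsics"],float),None)[0][:,0].round(1).tolist())
print("cam pos",-cv2.Rodrigues(np.array(p["rvec"],float))[0].T@np.array(p["tvec"]).ravel())
cv2.imwrite("pics/s2.png",cv2.resize(p["image"][150:230,180:280,::-1],None,fx=7,fy=7,interpolation=cv2.INTER_NEAREST))
for v in range(188,206,2): print(v,w[v,206:218:3,2].round(3),w[v,206:218:3,0].round(3))
go([.5406,-.0839,.028],13.8)
E
```

```text
[[214.0, 211.2], [213.6, 208.2], [213.2, 205.3], [212.9, 202.2], [212.5, 199.2], [212.1, 196.0], [226.6, 190.6], [226.3, 187.6], [226.1, 184.6], [225.9, 181.6], [225.6, 178.5], [225.3, 175.3]]
cam pos [ 0.95268774 -0.52453107  0.74620842]
188 [0.169 0.164 0.152 0.139] [0.563 0.564 0.561 0.557]
190 [0.162 0.161 0.14  0.135] [0.562 0.566 0.556 0.559]
192 [0.135 0.156 0.132 0.127] [0.547 0.566 0.555 0.557]
194 [0.127 0.131 0.128 0.123] [0.545 0.553 0.556 0.558]
196 [0.122 0.123 0.123 0.118] [0.546 0.551 0.557 0.558]
198 [0.017 0.115 0.116 0.113] [0.482 0.55  0.556 0.559]
200 [0.018 0.018 0.02  0.04 ] [0.486 0.492 0.499 0.517]
202 [0.018 0.018 0.039 0.039] [0.49  0.496 0.515 0.52 ]
204 [0.018 0.019 0.041 0.04 ] [0.495 0.501 0.52  0.525]
t 2.55 p [ 0.5403 -0.0867  0.0623] yaw 13.68 tilt [ 1.5e-03 -5.0e-04 -1.0e+00] F [-0.   0.3 -0.4] open 66.0 grip 0.0
shift [ 0.0024 -0.0066  0.0857] turn -0.0007
```

View pics/s2.png

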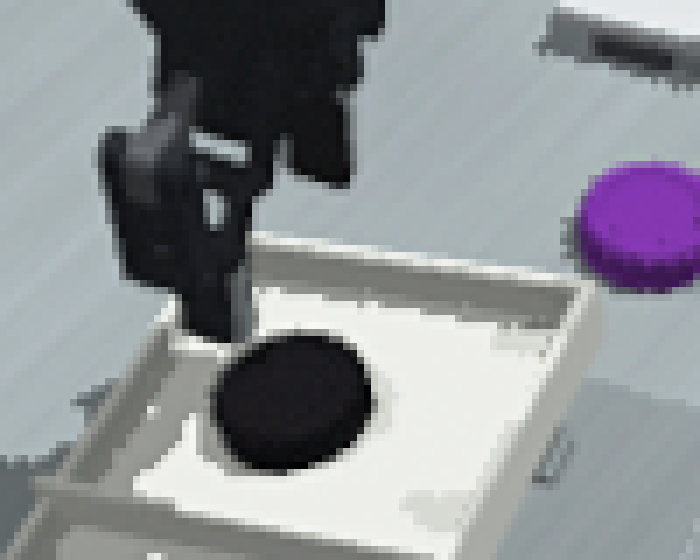

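The lid is at crop (295,400), and the visible fingertip bottom, at crop (215,335), works out to z ≈ 0.11. The reported TCP implies about 0.07, so I'll descend in small steps and compare again.

Request:
play_rows([
  [66,[0.002,-0.006,0.03],0],
  [66,[0.002,-0.006,0.05],0],
  [66,[0.002,-0.006,0.05],0],
])

```text
time_s: 2.85
eef_pos: [0.5384, -0.083, 0.0393]
eef_rot: [-0.001, 0.993, 0.119, -0.002]
wrist_force: [-0.4, 0.1, 0.2]
opening: 0.772
grasp_force: 0.0
```

```bash
cat > tip.py <<'E'
from h import *
from go import go
def tip():
    p=camera("scene");w=cloud(p);ok=(p["image"].max(-1)<130)
    o=get_obs();c=np.array(o["eef_pos"]);yaw=np.radians(13.7)
    d=w[...,:2]-c[:2];a=d@[np.cos(yaw),np.sin(yaw)];b=d@[-np.sin(yaw),np.cos(yaw)]
    for s,nm in((-1,"near"),(1,"far")):
        m=(abs(a)<.025)&(s*b>.028)&(s*b<.055)&(w[...,2]>.05)&(w[...,2]<.2)
        if m.sum()>3: print(nm,m.sum(),"zlow",np.sort(w[m][:,2])[[0,2,min(6,m.sum()-1)]].round(4),"a",np.percentile(a[m],[5,95]).round(4),"b",np.percentile(b[m],[5,95]).round(4))
if __name__=="__main__":
    tip();go([.5406,-.0839,.028],13.8)
E
python3 tip.py
```

```text
near 312 zlow [0.0856 0.0889 0.0915] a [-0.006   0.0133] b [-0.0522 -0.0296]
far 161 zlow [0.0861 0.0862 0.0878] a [-0.0094  0.0114] b [0.0315 0.0524]
t 2.9 p [ 0.5389 -0.0833  0.04  ] yaw 13.71 tilt [-0.0025  0.001  -1.    ] F [ 0.8 -0.3  0.9] open 65.6 grip 0.0
shift [0.0038 0.0026 0.0301] turn -0.0005
```

Request:
play_rows([
  [66,[0.003,0.001,0.03],0],
  [66,[0.003,0.001,0.045],0],
  [66,[0.003,0.001,0.045],0],
  [66,[0.003,0.001,0.045],0],
])

```text
time_s: 3.3
eef_pos: [0.541, -0.0838, 0.023]
eef_rot: [-0.0, 0.993, 0.119, -0.0]
wrist_force: [-0.9, -0.8, 0.6]
opening: 0.773
grasp_force: 0.0
```

```bash
python3 - <<'E'
from tip import *
tip();go([.5406,-.0839,.028],13.8)
p=camera("scene")
cv2.imwrite("pics/s3.png",cv2.resize(p["image"][150:230,180:280,::-1],None,fx=7,fy=7,interpolation=cv2.INTER_NEAREST))
E
```

```text
near 401 zlow [0.0708 0.074  0.0764] a [-0.0099  0.0151] b [-0.0497 -0.0292]
far 154 zlow [0.0679 0.0701 0.071 ] a [-0.0092  0.0112] b [0.0312 0.0534]
t 3.35 p [ 0.5413 -0.0839  0.0234] yaw 13.7 tilt [-0.  0. -1.] F [ 0.1 -0.2  0.9] open 66.4 grip 0.0
shift [-0.0018 -0.0004 -0.0115] turn -0.0005
```

View pics/s3.png

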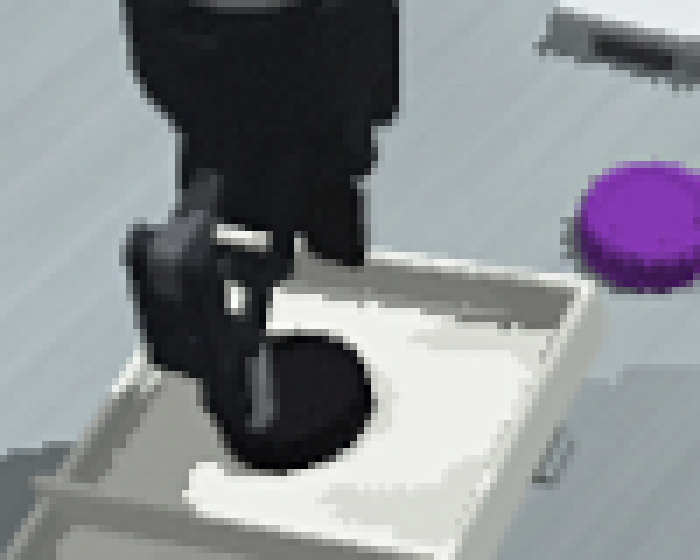

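The near fingertip, now at crop (262,425), still shows at z ≈ 0.07 over the lid, with no contact force. The visible tips sit a consistent ~46 mm above the reported TCP height, so I'll go by camera and force.

Request:
play_rows([
  [66,[-0.001,0,0.03],0],
  [66,[-0.001,0,0.05],0],
  [66,[-0.001,0,0.06],0],
  [66,[-0.001,0,0.06],0],
])

```text
time_s: 3.8
eef_pos: [0.5399, -0.0836, -0.0018]
eef_rot: [-0.001, 0.993, 0.119, -0.001]
wrist_force: [-0.7, -0.8, 0.4]
opening: 0.771
grasp_force: 0.0
```

```bash
sed -i 's/w\[...,2\]>.05)/w[...,2]>.042)/' tip.py; python3 - <<'E'
from tip import *
tip();go([.5406,-.0839,.0],13.8)
p=camera("scene")
cv2.imwrite("pics/s4.png",cv2.resize(p["image"][150:230,180:280,::-1],None,fx=7,fy=7,interpolation=cv2.INTER_NEAREST))
E
```

```text
near 564 zlow [0.0445 0.0484 0.0514] a [-0.015   0.0199] b [-0.0472 -0.0294]
far 138 zlow [0.0432 0.0461 0.0484] a [-0.0093  0.011 ] b [0.0317 0.0519]
t 3.85 p [ 0.5404 -0.0838 -0.0012] yaw 13.7 tilt [-1.2e-03  5.0e-04 -1.0e+00] F [ 0.  -0.2 -0.1] open 66.3 grip 0.0
shift [ 0.0004  0.0005 -0.0031] turn -0.0006
```

View pics/s4.png

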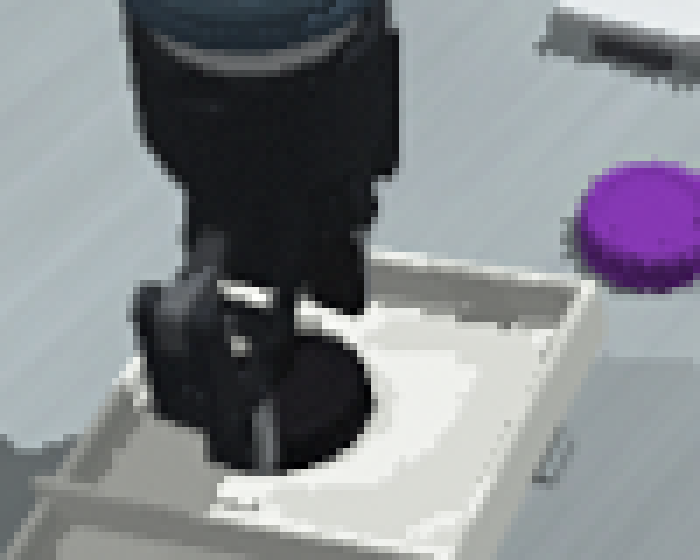

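The tips are just above the lid top, with the near one at crop (265,465), and straddle it. The reported TCP is already below the tray floor with no force, which confirms the height bias. Next: down 13 mm and close.

Request:
play_rows([
  [66,[0,0,0.02],0],
  [66,[0,0,0.032],0],
  [66,[0,0,0.032],0],
  [40,[0,0,0.032],0],
  [40,[0,0,0.032],0],
  [40,[0,0,0.032],0],
  [40,[0,0,0.032],0],
  [40,[0,0,0.032],0],
])

```text
time_s: 4.7
eef_pos: [0.5414, -0.0841, -0.0129]
eef_rot: [0.0, 0.993, 0.119, 0.0]
wrist_force: [-1.3, 0.5, 3.4]
opening: 0.592
grasp_force: 62.4
```

```bash
python3 go.py .54 -.084 -.013 13.8
```

```text
t 4.7 p [ 0.5414 -0.0841 -0.0129] yaw 13.7 tilt [ 1.e-03 -3.e-04 -1.e+00] F [-1.3  0.5  3.4] open 50.5 grip 62.4
shift [-0.0033 -0.0011  0.0002] turn -0.0005
```

Request:
play_rows([
  [40,[0,0,-0.06],0],
  [40,[0,0,-0.14],0],
  [40,[0,0,-0.22],0],
  [40,[0,0,-0.22],0],
])

```text
time_s: 5.1
eef_pos: [0.5442, -0.0851, 0.0791]
eef_rot: [0.002, 0.993, 0.119, 0.004]
wrist_force: [0.7, -0.4, -0.4]
opening: 0.595
grasp_force: 62.4
```

```bash
python3 go.py .5113 .1844 .075 15.9
```

```text
t 5.1 p [ 0.5442 -0.0851  0.0791] yaw 13.71 tilt [ 0.0076 -0.0029 -1.    ] F [ 0.7 -0.4 -0.4] open 50.8 grip 62.4
shift [ 0.0798 -0.6741  0.0076] turn -0.0121
```

Request:
play_rows([
  [40,[0.085,-0.674,0],-0.012],
  [40,[0.085,-0.674,0],-0.012],
  [40,[0.085,-0.674,0],-0.012],
  [40,[0.085,-0.674,0],-0.012],
  [40,[0.085,-0.674,0],-0.012],
  [40,[0.085,-0.674,0],-0.012],
  [40,[0.085,-0.674,0],-0.012],
  [40,[0.085,-0.674,0],-0.012],
])

```text
time_s: 5.9
eef_pos: [0.5093, 0.186, 0.0736]
eef_rot: [0.0, 0.99, 0.139, -0.001]
wrist_force: [0.5, -0.2, -0.1]
opening: 0.59
grasp_force: 62.4
```

```bash
python3 - <<'E'
from h import *
from go import go
go([.5113,.1844,-.003],15.9)
p=camera("scene");w=cloud(p)
np.savez("scene1.npz",w=w,im=p["image"],K=p["intrinsics"],rv=p["rvec"],tv=p["tvec"])
cv2.imwrite("pics/s5.png",cv2.resize(p["image"][90:210,215:375,::-1],None,fx=5,fy=5,interpolation=cv2.INTER_CUBIC))
t=camera("top");np.savez("top1.npz",w=cloud(t),im=t["image"])
E
```

```text
t 5.9 p [0.5093 0.186  0.0736] yaw 15.95 tilt [-1.4e-03 -6.0e-04 -1.0e+00] F [ 0.5 -0.2 -0.1] open 50.4 grip 62.4
shift [0.004  0.0053 0.1916] turn 0.0003
```

View pics/s5.png

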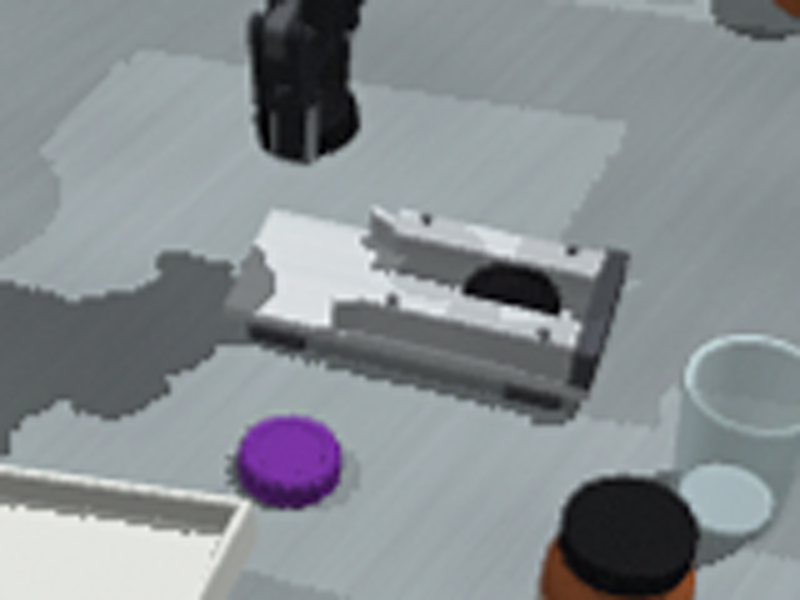

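The lid is held between the fingers at crop (305,120), above the magazine. Apron at crop (290,270), first lid at crop (512,285), end stop at crop (605,320). I'll measure the magazine axis and the held lid.

```bash
python3 - <<'E'
import numpy as np
yaw=np.radians(15.9);C=np.array([.5748,.2025]);ax=np.array([np.cos(yaw),np.sin(yaw)]);ay=np.array([-ax[1],ax[0]])
for f in("scene1","scene0","top0"):
    d=np.load(f+".npz");w=d["w"];im=d["im"].astype(int);D=w[...,:2]-C;a=D@ax;b=D@ay;z=w[...,2]
    M=(abs(a)<.115)&(abs(b)<.06)
    # white lips: y-extent per x slice
    lip=M&(z>.037)&(z<.048)&(im.min(-1)>120)
    for x0 in(-.01,.02,.05,.07):
        s=lip&(abs(a-x0)<.008);bb=b[s]
        if len(bb)>8: print(f,"lip x",x0,"R",np.percentile(bb[bb<0],[3,97]).round(4) if (bb<0).any() else'',"L",np.percentile(bb[bb>0],[3,97]).round(4) if (bb>0).any() else '')
    ap=M&(z>.013)&(z<.027)&(im.min(-1)>140)
    for x0 in(-.085,-.07,-.055):
        bb=b[ap&(abs(a-x0)<.007)]
        if len(bb)>8: print(f,"apron",x0,np.percentile(bb,[2,98]).round(4),"z",np.median(z[ap&(abs(a-x0)<.007)]).round(4))
    print(f,"apron back",np.percentile(a[ap],1).round(4),"stop front/back",np.percentile(a[M&(z>.036)&(z<.05)&(im.max(-1)<110)&(a>.08)],[3,97]).round(4))
    if f=="scene1":
        m=(abs(w[...,0]-.51)<.08)&(abs(w[...,1]-.185)<.08)&(z>.06)&(z<.18)
        q=np.c_[a[m],b[m],z[m]];i=np.argsort(q[:,2])[:12];print("held low",q[i].round(4).tolist())
        for z0 in np.arange(.085,.14,.01):
            s=q[abs(q[:,2]-z0)<.005]
            if len(s): print(z0.round(3),len(s),"a",np.percentile(s[:,0],[3,97]).round(4),"b",np.percentile(s[:,1],[3,97]).round(4))
    rl=M&(im.max(-1)<70)&(z>.025)&(z<.042)&(abs(b)<.016)&(a<.083)
    print("rail lid a",np.percentile(a[rl],[2,98]).round(4))
E
```

```text
scene1 lip x -0.01 R [-0.0368 -0.0184] L [0.0205 0.0409]
scene1 lip x 0.02 R [-0.0366 -0.0168] L [0.0209 0.0387]
scene1 lip x 0.05 R [-0.0365 -0.0152] L [0.0211 0.041 ]
scene1 lip x 0.07 R [-0.036  -0.0163] L [0.019  0.0374]
scene1 apron -0.085 [-0.0377  0.0418] z 0.0214
scene1 apron -0.07 [-0.0414  0.0424] z 0.0218
scene1 apron -0.055 [-0.0414  0.0415] z 0.0217
scene1 apron back -0.0993 stop front/back [0.0854 0.0982]
held low [[-0.0845, -0.0182, 0.1101], [-0.0929, -0.0091, 0.1108], [-0.0875, -0.0173, 0.1118], [-0.0883, -0.0152, 0.1132], [-0.0839, -0.0205, 0.1151], [-0.0736, -0.0276, 0.1166], [-0.0653, -0.0289, 0.1167], [-0.0676, -0.03, 0.1169], [-0.0844, -0.019, 0.117], [-0.0627, -0.0288, 0.1173], [-0.0603, -0.0283, 0.1176], [-0.0533, -0.0173, 0.1176]]
0.115 18 a [-0.0921 -0.0494] b [-0.0302 -0.0091]
0.125 83 a [-0.0917 -0.045 ] b [-0.0368  0.0293]
0.135 105 a [-0.0775 -0.0482] b [-0.0376  0.0294]
rail lid a [0.0235 0.07  ]
scene0 lip x -0.01 R [-0.0361 -0.0174] L [0.0197 0.0403]
scene0 lip x 0.02 R [-0.0366 -0.0184] L [0.0179 0.04  ]
scene0 lip x 0.05 R [-0.0379 -0.0172] L [0.0197 0.0414]
scene0 lip x 0.07 R [-0.0367 -0.0168] L [0.0199 0.0391]
scene0 apron -0.085 [-0.0394  0.0408] z 0.0218
scene0 apron -0.07 [-0.0401  0.0432] z 0.0216
scene0 apron -0.055 [-0.0401  0.0417] z 0.0218
scene0 apron back -0.0997 stop front/back [0.0866 0.0982]
rail lid a [0.023  0.0698]
top0 lip x -0.01 R [-0.0366 -0.0184] L [0.0192 0.0377]
top0 lip x 0.02 R [-0.037  -0.0183] L [0.0197 0.0381]
top0 lip x 0.05 R [-0.0366 -0.0181] L [0.0206 0.0386]
top0 lip x 0.07 R [-0.0357 -0.018 ] L [0.02   0.0391]
top0 apron -0.085 [-0.0396  0.041 ] z 0.019
top0 apron -0.07 [-0.0397  0.0414] z 0.0188
top0 apron -0.055 [-0.0398  0.0408] z 0.0186
top0 apron back -0.0977 stop front/back [0.0884 0.0996]
rail lid a [0.023  0.0688]
```

Request:
play_rows([
  [40,[0.004,0.003,0.08],0],
  [40,[0.004,0.003,0.16],0],
  [40,[0.004,0.003,0.2],0],
  [40,[0.004,0.003,0.206],0],
  [40,[0.004,0.003,0.206],0],
])

```text
time_s: 6.5
eef_pos: [0.512, 0.1842, -0.008]
eef_rot: [0.0, 0.991, 0.137, -0.0]
wrist_force: [-1.0, -0.8, -0.7]
opening: 0.593
grasp_force: 62.4
```

Request:
play_rows([
  [40,[0,0,0.004],0],
  [40,[0,0,0.008],0],
  [40,[0,0,0.008],0],
])

```text
time_s: 6.8
eef_pos: [0.5125, 0.1853, -0.0103]
eef_rot: [-0.0, 0.99, 0.138, 0.001]
wrist_force: [0.6, 0.2, -0.9]
opening: 0.593
grasp_force: 62.4
```

Request:
play_rows([
  [40,[0,0,0.003],0],
  [40,[0,0,0.006],0],
  [40,[0,0,0.006],0],
])

```text
time_s: 7.1
eef_pos: [0.5122, 0.1854, -0.0132]
eef_rot: [0.0, 0.99, 0.138, 0.0]
wrist_force: [-0.1, 0.6, 1.1]
opening: 0.597
grasp_force: 62.5
```

Request:
play_rows([
  [40,[0,0,0.003],0],
  [40,[0,0,0.005],0],
  [40,[0,0,0.005],0],
])

```text
time_s: 7.4
eef_pos: [0.5127, 0.1856, -0.0143]
eef_rot: [-0.0, 0.99, 0.138, 0.001]
wrist_force: [-1.7, 0.2, 8.7]
opening: 0.591
grasp_force: 63.0
```

Request:
play_rows([
  [54,[0,0,-0.003],0],
  [57,[0,0,-0.003],0],
  [60,[0,0,-0.003],0],
  [66,[0,0,-0.003],0],
  [70,[0,0,-0.003],0],
  [70,[0,0,-0.003],0],
  [70,[0,0,-0.06],0],
  [70,[0,0,-0.14],0],
  [70,[0,0,-0.14],0],
])

```text
time_s: 8.3
eef_pos: [0.5154, 0.1859, 0.0447]
eef_rot: [0.0, 0.99, 0.138, 0.004]
wrist_force: [0.8, 0.5, 0.9]
opening: 0.818
grasp_force: 0.0
```

```bash
cat > rail.py <<'E'
from h import *
from go import go
yaw=np.radians(15.9);C=np.array([.5748,.2025])+.0008*np.array([-np.sin(yaw),np.cos(yaw)]);ax=np.array([np.cos(yaw),np.sin(yaw)]);ay=np.array([-ax[1],ax[0]])
def W(a,b=0): return C+a*ax+b*ay
def look(n="scene",save=None):
    p=camera(n);w=cloud(p);im=p["image"].astype(int);D=w[...,:2]-C;a=D@ax;b=D@ay;z=w[...,2]
    M=(im.max(-1)<75)&(z>.024)&(z<.042)&(a<.084)&(a>-.105)
    m=M&(abs(b)<.035)&(a<-.0)
    if m.sum(): print(n,"new lid a",np.percentile(a[m],[1,99]).round(4),"b",np.percentile(b[m],[1,99]).round(4),"z",np.percentile(z[m],[5,50,95]).round(4))
    m=M&(abs(b)<.012);h=np.histogram(a[m],np.arange(-.105,.09,.005));print(n,"a hist",dict(zip((h[1][:-1]*1000).round().astype(int).tolist(),h[0].tolist())))
    if save: cv2.imwrite(save,cv2.resize(p["image"][90:210,215:375,::-1],None,fx=5,fy=5,interpolation=cv2.INTER_CUBIC))
E
python3 - <<'E'
from rail import *
x,y=W(-.118);go([x,y,.06],15.9);look("scene","pics/s6.png");look("top")
E
```

```text
t 8.3 p [0.5154 0.1859 0.0447] yaw 15.87 tilt [ 0.0074  0.001  -1.    ] F [0.8 0.5 0.9] open 69.8 grip 0.0
shift [-0.1405 -0.0012 -0.0393] turn -0.0001
scene new lid a [-0.0888 -0.0417] b [-0.027  0.02 ] z [0.0263 0.0365 0.039 ]
scene a hist {-105: 0, -100: 0, -95: 2, -90: 9, -85: 11, -80: 12, -75: 12, -70: 11, -65: 13, -60: 9, -55: 12, -50: 11, -45: 16, -40: 0, -35: 0, -30: 0, -25: 0, -20: 0, -15: 0, -10: 0, -5: 0, 0: 0, 5: 0, 10: 0, 15: 0, 20: 6, 25: 11, 30: 10, 35: 9, 40: 10, 45: 9, 50: 10, 55: 9, 60: 8, 65: 11, 70: 2, 75: 0, 80: 0}
top new lid a [-0.0899 -0.0668] b [-0.0251  0.004 ] z [0.028  0.0338 0.0371]
top a hist {-105: 0, -100: 0, -95: 1, -90: 18, -85: 14, -80: 12, -75: 11, -70: 3, -65: 0, -60: 0, -55: 0, -50: 0, -45: 0, -40: 0, -35: 0, -30: 0, -25: 0, -20: 0, -15: 0, -10: 0, -5: 0, 0: 0, 5: 0, 10: 0, 15: 0, 20: 0, 25: 1, 30: 1, 35: 3, 40: 4, 45: 3, 50: 16, 55: 18, 60: 19, 65: 17, 70: 1, 75: 0, 80: 0}
```

View pics/s6.png

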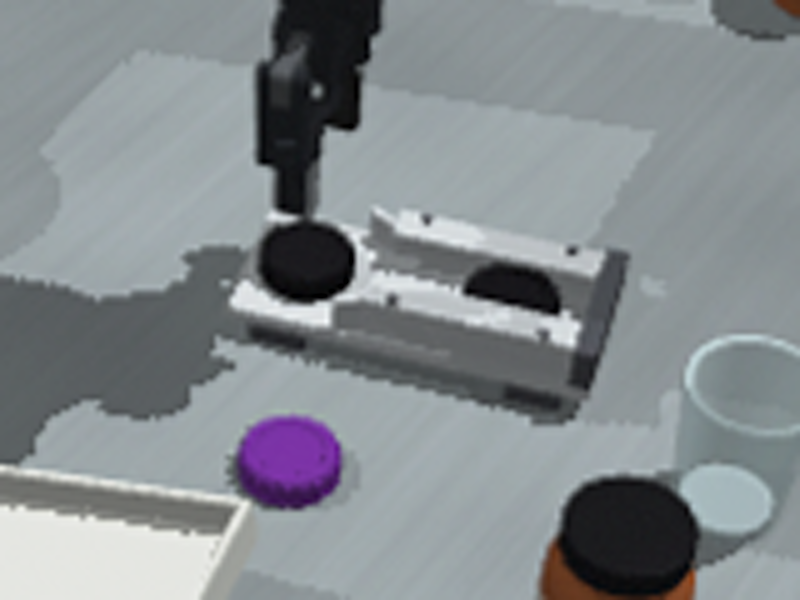

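The new lid lies flat, top up, on the apron at crop (307,260), in line with the channel; the first lid is still at crop (512,285). Now I'll move behind it with the fingers shut.

Request:
play_rows([
  [30,[-0.07,-0.001,-0.03],0],
  [0,[-0.145,-0.001,-0.03],0],
  [0,[-0.145,-0.001,-0.03],0],
  [0,[-0.145,-0.001,-0.03],0],
  [0,[-0.145,-0.001,-0.03],0],
  [0,[-0.145,-0.001,-0.03],0],
  [0,[-0.145,-0.001,-0.03],0],
])

```text
time_s: 9.1
eef_pos: [0.4566, 0.1699, 0.0524]
eef_rot: [-0.0, 0.99, 0.138, 0.0]
wrist_force: [-0.6, 0.3, -0.3]
opening: -0.003
grasp_force: 0.0
```

```bash
cat > tips.py <<'E'
from rail import *
x,y=W(-.122);go([x,y,-.011],15.9)
o=get_obs();c=np.array(o["eef_pos"])[:2]
p=camera("scene");w=cloud(p);D=w[...,:2]-c;a=D@ax;b=D@ay;z=w[...,2]
m=(abs(a)<.03)&(abs(b)<.035)&(z>.045)&(z<.16);q=np.c_[a,b,z].reshape(-1,3)[m.ravel()] if 0 else np.stack([a[m],b[m],z[m]],1)
zs=np.sort(q[:,2]);print("tip z",zs[[0,3,8,15]].round(4))
for k in(0,.01,.02,.03):
    s=q[(q[:,2]>zs[3]+k)&(q[:,2]<zs[3]+k+.01)];print(k,len(s),np.percentile(s[:,0],[3,97]).round(4),np.percentile(s[:,1],[3,97]).round(4))
E
python3 tips.py
```

```text
t 9.1 p [0.4566 0.1699 0.0524] yaw 15.86 tilt [ 0.  0. -1.] F [-0.6  0.3 -0.3] open -0.2 grip 0.0
shift [0.0015 0.0006 0.1586] turn -0.0002
tip z [0.0921 0.0955 0.0982 0.1016]
0 21 [-0.0075  0.0099] [-0.0143  0.0011]
0.01 28 [-0.0083  0.0103] [-0.0154 -0.0008]
0.02 31 [-0.0122  0.0097] [-0.0146  0.0004]
0.03 11 [-0.0022  0.0113] [-0.0146  0.0139]
```

Request:
play_rows([
  [0,[0.002,0.001,0.08],0],
  [0,[0.002,0.001,0.15],0],
  [0,[0.002,0.001,0.16],0],
  [0,[0.002,0.001,0.16],0],
])

```text
time_s: 9.55
eef_pos: [0.4562, 0.1696, -0.012]
eef_rot: [-0.0, 0.99, 0.138, -0.001]
wrist_force: [0.2, -0.0, 0.5]
opening: 0.003
grasp_force: 0.0
```

```bash
sed -i 's/z>.045/z>.022/' tips.py; python3 tips.py; python3 - <<'E'
from rail import *
p=camera("scene");cv2.imwrite("pics/s7.png",cv2.resize(p["image"][90:210,215:375,::-1],None,fx=5,fy=5,interpolation=cv2.INTER_CUBIC))
E
```

```text
t 9.55 p [ 0.4562  0.1696 -0.012 ] yaw 15.86 tilt [-2.3e-03 -3.0e-04 -1.0e+00] F [ 0.2 -0.   0.5] open 0.3 grip 0.0
shift [ 0.0027  0.0002 -0.0025] turn -0.0002
tip z [0.022  0.0225 0.0228 0.0243]
0 16 [-0.0062  0.0299] [-0.0308  0.0278]
0.01 22 [-0.0078  0.0101] [-0.0144  0.0032]
0.02 24 [-0.0074  0.0098] [-0.0151  0.0055]
0.03 21 [-0.0069  0.0101] [-0.0156  0.0049]
```

View pics/s7.png

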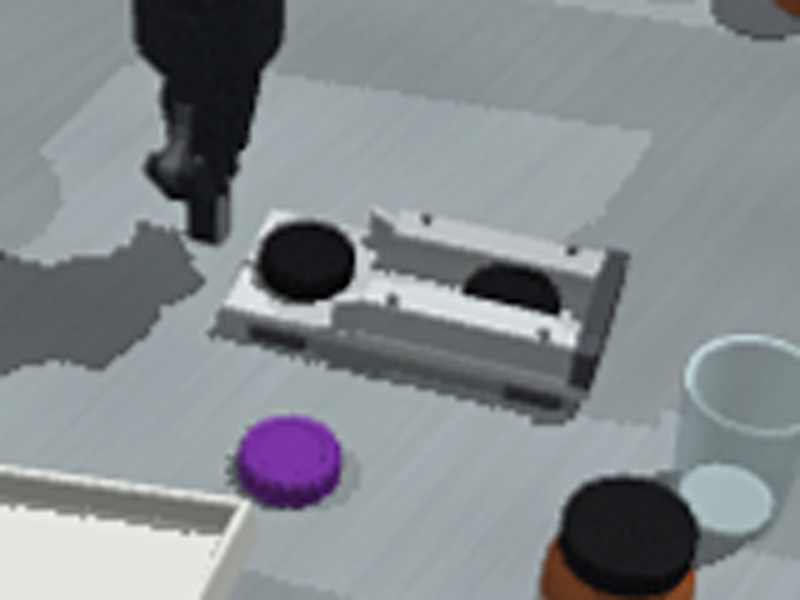

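The shut fingers are behind the new lid at crop (205,240), in line with the slot. Pushing in slow steps.

Request:
play_rows([
  [0,[0.03,0.0,-0.002],0],
  [0,[0.05,0.0,-0.002],0],
  [0,[0.07,0.0,-0.002],0],
  [0,[0.09,0.0,-0.002],0],
  [0,[0.11,0.0,-0.002],0],
  [0,[0.13,0.0,-0.002],0],
  [0,[0.15,0.0,-0.002],0],
  [0,[0.165,0.0,-0.002],0],
  [0,[0.18,0.0,-0.002],0],
  [0,[0.18,0.0,-0.002],0],
])

```text
time_s: 10.65
eef_pos: [0.5271, 0.1895, -0.0105]
eef_rot: [-0.0, 0.99, 0.138, 0.0]
wrist_force: [-0.3, 0.7, 0.2]
opening: -0.004
grasp_force: 0.0
```

```bash
python3 - <<'E'
from rail import *
x,y=W(-.0295);go([x,y,-.012],15.9);look("scene")
E
```

```text
t 10.65 p [ 0.5271  0.1895 -0.0105] yaw 15.86 tilt [ 7.e-04  1.e-04 -1.e+00] F [-0.3  0.7  0.2] open -0.3 grip 0.0
shift [ 0.0499 -0.0005  0.0037] turn -0.0002
scene new lid a [-0.0542 -0.0006] b [-0.0166  0.0218] z [0.0337 0.0367 0.0403]
scene a hist {-105: 0, -100: 0, -95: 0, -90: 0, -85: 0, -80: 0, -75: 0, -70: 0, -65: 0, -60: 0, -55: 2, -50: 2, -45: 3, -40: 3, -35: 9, -30: 11, -25: 8, -20: 9, -15: 10, -10: 9, -5: 9, 0: 9, 5: 11, 10: 5, 15: 0, 20: 5, 25: 10, 30: 11, 35: 10, 40: 9, 45: 9, 50: 8, 55: 10, 60: 8, 65: 11, 70: 2, 75: 0, 80: 0}
```

Request:
play_rows([
  [0,[0.01,0,0],0],
  [0,[0.02,0,0],0],
  [0,[0.03,0,0],0],
  [0,[0.038,0,0],0],
  [0,[0.044,0,0],0],
  [0,[0.044,0,0],0],
])

```text
time_s: 11.3
eef_pos: [0.5435, 0.1942, -0.0106]
eef_rot: [-0.0, 0.99, 0.138, 0.0]
wrist_force: [0.5, 0.7, -0.0]
opening: -0.001
grasp_force: 0.0
```

Request:
play_rows([
  [0,[0.004,0,0],0],
  [0,[0.008,0,0],0],
  [0,[0.008,0,0],0],
])

```text
time_s: 11.6
eef_pos: [0.5464, 0.1951, -0.0106]
eef_rot: [0.0, 0.99, 0.138, 0.0]
wrist_force: [0.5, -0.6, -0.1]
opening: -0.003
grasp_force: 0.0
```

```bash
python3 - <<'E'
from rail import *
x,y=W(-.0295);go([x,y,-.012],15.9);look("scene");look("top")
E
```

```text
t 11.6 p [ 0.5464  0.1951 -0.0106] yaw 15.86 tilt [ 2.e-04  0.e+00 -1.e+00] F [ 0.5 -0.6 -0.1] open -0.2 grip 0.0
shift [-0.0003 -0.0003  0.0036] turn -0.0002
scene new lid a [-0.0367 -0.0006] b [-0.0124  0.0235] z [0.0343 0.0369 0.0404]
scene a hist {-105: 0, -100: 0, -95: 0, -90: 0, -85: 0, -80: 0, -75: 0, -70: 0, -65: 0, -60: 0, -55: 0, -50: 0, -45: 0, -40: 2, -35: 4, -30: 1, -25: 2, -20: 3, -15: 11, -10: 9, -5: 8, 0: 8, 5: 9, 10: 8, 15: 10, 20: 9, 25: 8, 30: 7, 35: 9, 40: 9, 45: 11, 50: 7, 55: 9, 60: 8, 65: 10, 70: 10, 75: 12, 80: 8}
top new lid a [-0.035 -0.035] b [-0.0131 -0.0131] z [0.0337 0.0337 0.0337]
top a hist {-105: 0, -100: 0, -95: 0, -90: 0, -85: 0, -80: 0, -75: 0, -70: 0, -65: 0, -60: 0, -55: 0, -50: 0, -45: 0, -40: 0, -35: 0, -30: 0, -25: 0, -20: 0, -15: 0, -10: 0, -5: 0, 0: 0, 5: 0, 10: 0, 15: 0, 20: 0, 25: 0, 30: 0, 35: 0, 40: 0, 45: 0, 50: 0, 55: 0, 60: 0, 65: 0, 70: 0, 75: 0, 80: 0}
```

Not on the stop yet, as no force shows. Creeping on until it does.

Request:
play_rows([
  [0,[0.003,0,0],0],
  [0,[0.006,0,0],0],
  [0,[0.006,0,0],0],
])

```text
time_s: 12.0
eef_pos: [0.5468, 0.1954, -0.011]
eef_rot: [0.0, 0.99, 0.138, -0.002]
wrist_force: [-6.1, -1.0, 3.7]
opening: -0.003
grasp_force: 2.8
```

Request:
play_rows([
  [0,[0.002,0,0],0],
  [0,[0.004,0,0],0],
  [0,[0.004,0,0],0],
])

```text
time_s: 12.3
eef_pos: [0.5468, 0.1955, -0.0114]
eef_rot: [0.0, 0.99, 0.138, -0.003]
wrist_force: [-9.2, -3.5, 5.2]
opening: -0.002
grasp_force: 5.0
```

The force has risen to about 10 N at the predicted home position. Backing straight out, then lifting.

Request:
play_rows([
  [0,[-0.03,0,0],0],
  [0,[-0.1,0,0],0],
  [0,[-0.2,0,0],0],
  [0,[-0.25,0,-0.1],0],
  [0,[-0.3,0,-0.2],0],
  [0,[-0.35,0,-0.3],0],
  [0,[-0.35,0,-0.35],0],
  [0,[-0.35,0,-0.35],0],
])

```text
time_s: 13.1
eef_pos: [0.4181, 0.1582, 0.1333]
eef_rot: [0.0, 0.99, 0.138, 0.004]
wrist_force: [0.4, 0.4, 1.0]
opening: 0.001
grasp_force: 0.0
```

```bash
python3 - <<'E'
from rail import *
go([.4,.2,.1],15.9);look("scene","pics/s8.png");look("top")
E
```

```text
t 13.1 p [0.4181 0.1582 0.1333] yaw 15.86 tilt [ 8.4e-03  9.0e-04 -1.0e+00] F [0.4 0.4 1. ] open 0.1 grip 0.0
shift [-0.0156 -0.113   0.0828] turn -0.0002
scene new lid a [-0.0172 -0.001 ] b [-0.0081  0.0191] z [0.0346 0.0369 0.0393]
scene a hist {-105: 0, -100: 0, -95: 0, -90: 0, -85: 0, -80: 0, -75: 0, -70: 0, -65: 0, -60: 0, -55: 0, -50: 0, -45: 0, -40: 0, -35: 0, -30: 0, -25: 0, -20: 3, -15: 11, -10: 9, -5: 9, 0: 10, 5: 9, 10: 9, 15: 9, 20: 10, 25: 9, 30: 6, 35: 7, 40: 10, 45: 9, 50: 10, 55: 8, 60: 9, 65: 10, 70: 10, 75: 11, 80: 7}
top new lid a [-0.0164 -0.0003] b [-0.0137  0.0178] z [0.0299 0.0342 0.0373]
top a hist {-105: 0, -100: 0, -95: 0, -90: 0, -85: 0, -80: 0, -75: 0, -70: 0, -65: 0, -60: 0, -55: 0, -50: 0, -45: 0, -40: 0, -35: 0, -30: 0, -25: 0, -20: 7, -15: 20, -10: 20, -5: 20, 0: 19, 5: 19, 10: 19, 15: 19, 20: 20, 25: 19, 30: 12, 35: 18, 40: 20, 45: 18, 50: 19, 55: 22, 60: 17, 65: 19, 70: 20, 75: 20, 80: 14}
```

View pics/s8.png

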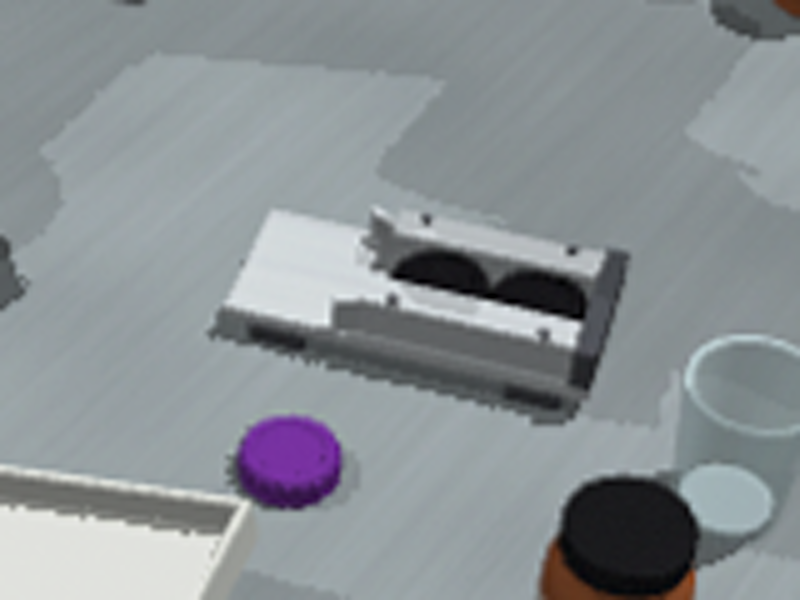

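The first lid at crop (540,290) is against the stop and the new one at crop (440,270) touches it. The rear edge is at magazine x ≈ -19 mm, as expected. Handing in.

```bash
python3 -c "
from bench import *
print(hand_in())"
```

```text
the job is handed in; nothing more can be done
None
```

The matching lid is in the magazine, top side up, touching the first lid, which is home against the end stop; the job is handed in at about 13 s, with the other lids and the jars not touched.

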